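Clear the chuck key and bring the chuck guard down on a bench lathe

TASK

Make the small wood lathe ready to start: pull the chuck key out of the chuck and lay it in the aluminium tray, then swing the chuck guard, which is parked at the back, over past vertical and lower it gently until it rests on its stop screw, and let go. The screw has just been readjusted, so feel for it: the guard must neither drop onto it nor be forced down on it. Leave the other things where they are.

Things in the scene. Friction and masses are not known exactly. Their poses are not given: they have to be found in the camera images.
- key_head (a point): middle of the cross head of the chuck key, a steel T-key 94 mm long, 110 g, 18 mm deep in a loose square socket in the chuck, leaning about 35 degrees towards the robot's side. The head block is 16 mm wide (its y), 20 mm (x), 18 mm high; a 9 mm crossbar, 70 mm long, runs through it along x. z runs up the shank: draw it out along +z.
- key_tip (a point): free end of the key's shank (10 mm square), 85 mm below the middle of the head along the key's z
- tray: open aluminium tray on the bench, fixed, 150 mm (x) by 220 mm (y), rim 25 mm high, walls and floor 3 mm; origin under its middle. It stands at the left or the right in front of the lathe; a small steel centre stands in it 75 mm along +y from the middle, the rest is free.
- guard_hinge (a point): fixed point on the hinge line of the chuck guard, 130 mm above the bench, square behind the knob. Its y runs along the hinge and the lathe's spindle, its x points to the back of the lathe, away from the robot.
- guard_knob (a point): centre of the guard's ball knob, 25 mm across, 24 mm in front of its front panel. At angle 0 it lies at x -177, z -40 mm in guard_hinge's axes and the panel rises 80 mm above it, leaving no room for a gripper from straight above: the tool must lean 25 to 50 degrees, fingers down and towards the back. Above 1.3 rad the knob is free from straight above.
- chuck_guard (a joint): angle of the chuck guard (rad), a 0.3 kg hood over the chuck: 0 closed, 1.57 upright, about 1.85 parked at the back, where it starts. At angle a, point (x, z) of the closed guard stands at (x cos a + z sin a, z cos a - x sin a) from guard_hinge. Little friction: it falls to either side of upright. In front it lands on its stop between 0 and 0.17, different each time.
- stop_bracket: bracket on the headstock beside the chuck, holding the rubber-capped stop screw on which a tab of the guard lands, 80 mm in front of the hinge line. The screw stands out by an amount that differs by up to 12 mm. Origin at the bracket's foot: it does not tell the screw's height.
- wax_tin: flat round tin, 48 mm across, 26 mm high, on top of the lathe's headstock; bystander, origin at the centre of its underside
- drive_centre: small steel lathe centre, 26 mm across, 34 mm high, standing in the tray 75 mm along the tray's +y from its middle; bystander, leave it be; origin at its underside
- gouge: turning gouge with wooden handle, 240 mm long, 30 mm high, lying on the bench between the robot and the lathe; bystander, origin at mid-length on the bench
- skew_chisel: turning chisel with wooden handle, 240 mm long, lying on the bench at the left; bystander
- turned_bowl: small turned wooden bowl, 110 mm across, 50 mm high, behind the lathe; bystander
- abrasive_roll: upright roll of abrasive, 64 mm across, 50 mm high, at the left; bystander
- caliper: steel caliper lying flat at the right, 190 mm long; bystander
There are look-alikes about, which are no part of the job. What is shaped like the part that bears key_head but blue or yellow is not meant.

How it is judged:
By the outcome, as a careful person would: the job done as asked, in the order asked, and still so for the second after the job is handed in, with the robot touching nothing.
It also fails if it takes over 61 s, if anything falls off the work surface, if the arm or the gripper's body presses on something with over 40 N, if the wrist force passes 120 N, or if a joint passes its speed limit or range.

ROBOT

A 6-joint arm with a two-finger parallel gripper is mounted at the origin on the work surface. World frame = base frame: x ahead of the robot, y to its left, z up, the work surface at z = 0. Lengths are in mm, angles in rad, forces in N, time in s.
With the tool pointing down it reaches from about 250 to 800 mm from the base axis. Payload 8.5 kg.
Tool frame: the origin (TCP) lies at the very end of the fingers, on their centre line; the grasp point (between the pads) lies 19 mm behind it; z points along the fingers, y is the line along which they close (so a half turn about z gives the same grasp; the last joint's range is limited). The gripper opens to 85 mm and grips with 20 to 120 N. Pads are 22 mm wide; open, the fingers measure 114 mm over their backs; the gripper's body (76 mm by 85 mm) begins 54 mm behind the grasp point. The pads swing forward as they close: fully open they stand 13 mm farther back than shut.
Start: joints at [-1.314, 0.238, -0.013, 1.319, 0, 1.571], TCP at [133.33, -507.742, 231.276] pointing down, gripper open.
Joint ranges: [-2.66, 2.66], [-1.03, 1.9], [-1.14, 1.46], [-1.82, 2.27], [-1.45, 1.34], [-3.14, 3.14]. Speed limits (rad/s): [2.22, 2.22, 2.79, 3.14, 3.14, 3.14].

INTERFACE

Orientations are given as a unit quaternion [x, y, z, w].
In Python, from workcell import status, grab_frame, camera_info, workorder, finder gives the robot as it stands.
- The arm moves only by the tool apply_moves, never from a script. Its argument "plan" is a list that holds one entry, the list of rows, each a list of 7 numbers: the shift along the tool's x, y, z in cm, then the turn, a rotation vector about the tool's x, y, z in degrees, then the opening, from 0 (shut) to 1 (fully open). A call has 1 to 10 rows; each row is the pose to reach, as a shift and turn from the pose commanded when the call began, along the tool's axes at that moment; what a row does not reach only later rows make up. A row lasts 1/12 s, in which the tool goes at most 41.7 mm and 7.16 degrees, less where a joint would pass 70% of its speed; a pose out of reach is approached as far as the arm can. A call with a gripper value outside its range is refused whole. The fingers move at their own pace and stop on an object; "squeeze" is the grip in N (left out, the last holds). Time passes only in rows, so rows that repeat a pose let the fingers close. It gives the time, the measured TCP pose, the force, the opening and the grip force at its end, in the units of the state.
- status.get_state(): the state, without advancing time (a new reading comes with each control period).
- grab_frame(name): name is "scene" or "top" or "wrist"; returns the picture (384x512x3 uint8, blue, green, red); there is no depth.
- camera_info(name): a dict with "mtx" (3x3 intrinsics, pixels), "pose" (4x4, takes a point from camera to world coordinates); the wrist camera has in their place "hand_eye" (4x4, takes a point from camera to tool coordinates, whose origin is the TCP and whose axes are the flange's). Camera axes: x right, y up, looking along -z (the intrinsics and any distortion apply to the point x, -y, -z); pixel columns grow to the right and rows downward; lengths in mm; the calibration is good to about 2 mm. A picture is of the moment at which its call begins: read the wrist's pose just before it. camera_info takes no time and is no camera call.
- workorder.sign_off(): hands the job in; it is judged then, once.
Trained networks look in the newest picture that a camera, given by its name, has taken for a name from the list of things; names that differ only in an ending like _2 or _b are one class to them, and where a whole thing is asked for, a point or a joint stands for the part that bears it (a point fixed in the world has none). Each returns a list of dicts, best first, with "score" (0 to 1); they miss things now and then, are a little off and sometimes report something else, mostly with a low value. They report only what shows in the picture. A call takes as long as a camera call. They do not tell look-alikes from the thing itself.
- finder.trace(camera, thing): "region" (384x512 bool, what is visible of it) and "rect" ([left, top, right, bottom] in pixels, round what is visible of it).
- finder.landmark_of(camera, thing): "point" ([row, column] in pixels: a listed point, or the origin of a listed thing).
The state is a dict: "clock": time; "qpos": joint angles; "dq": joint speeds; "joint_efforts": joint torques, N m; "tcp_pos": TCP position; "ee_rot": TCP orientation; "contact_force": force on the tool from outside, world axes, zero at the start; "ft_torque": the same for the moment, N m; "finger_gap": finger opening in mm; "gripper_force": force on a finger pad.
Only numpy, scipy, OpenCV 4.12 (cv2) and the standard library are available. Lean on these libraries where they do the work, as an engineer would, in place of code of your own. Each camera call takes 0.05 s, during which the arm holds its last target. There are 200 camera calls.

## Working session

There is one attempt and no reset: what is moved stays moved. The work goes in short steps, Python scripts to look and compute and a tool call to move; the robot and the scene stay as the last step left them, time stands still between calls to the robot, and variables do not carry over. Pictures are saved under pics/ and viewed, at most 10 in all, crops included, and the job is handed in when it is done.

Besides the shell and the picture viewer there is one more tool, called as name(argument=value, ...), one argument or row to a line, values as JSON. apply_moves: Moves the arm, as the interface text tells. Its arguments: {"type":"object","properties":{"plan":{"type":"array"},"squeeze":{"type":"number"}},"required":["plan"]}

```bash
ls; mkdir -p pics
cat > h.py <<'E'
import numpy as np, cv2
from scipy.spatial.transform import Rotation as R
from workcell import status, grab_frame, camera_info, workorder, finder
def ray(cam,px):
    ci=camera_info(cam); r,c=px
    K=np.array(ci["mtx"],float); d=np.array(ci.get("dist",np.zeros(5)),float) if ci.get("dist") is not None else np.zeros(5)
    u=cv2.undistortPoints(np.array([[[c,r]]],float),K,d)[0,0]
    v=np.array([u[0],-u[1],-1.])
    if "pose" in ci: P=np.array(ci["pose"])
    else:
        s=status.get_state(); T=np.eye(4); T[:3,:3]=R.from_quat(s["ee_rot"]).as_matrix(); T[:3,3]=s["tcp_pos"]
        P=T@np.array(ci["hand_eye"])
    v=P[:3,:3]@v
    return P[:3,3],v/np.linalg.norm(v)
def atz(cam,px,z):
    o,v=ray(cam,px); return o+v*(z-o[2])/v[2]
def tri(c1,p1,c2,p2):
    o1,v1=ray(c1,p1);o2,v2=ray(c2,p2)
    A=np.stack([v1,-v2],1); t=np.linalg.lstsq(A,o2-o1,rcond=None)[0]
    a=o1+t[0]*v1;b=o2+t[1]*v2
    return (a+b)/2,np.linalg.norm(a-b)
E
python3 - <<'E'
from h import *
np.set_printoptions(precision=1,suppress=True)
ims={}
for c in ["scene","top"]:
    ims[c]=grab_frame(c); cv2.imwrite(f"pics/{c}0.png",cv2.resize(ims[c],None,fx=1.5,fy=1.5))
    print(c,camera_info(c).keys(),np.array(camera_info(c)["pose"])[:3,3])
for t in ["key_head","key_tip","tray","guard_hinge","guard_knob","stop_bracket","wax_tin","drive_centre","gouge"]:
    for c in ["scene","top"]:
        for r in finder.landmark_of(c,t)[:4]: print(t,c,np.round(r["point"],1),round(r["score"],2))
print(status.get_state())
E
```

```text
pics
scene dict_keys(['mtx', 'pose']) [ 959.6  497.9 1068. ]
top dict_keys(['mtx', 'pose']) [ 385.1    7.  1428.3]
key_head scene [197.8 171.9] 0.74
key_head scene [208.2 309.6] 0.66
key_head scene [160.7 259.6] 0.45
key_head top [136.3 312.5] 0.52
key_head top [193.3 269.7] 0.49
key_head top [134.6 273.8] 0.44
key_head top [226.5 232.3] 0.41
key_tip scene [209.5 195. ] 0.65
key_tip scene [185.7 245.3] 0.64
key_tip scene [197.9 327.8] 0.46
key_tip top [148.  292.5] 0.69
key_tip top [251.6 226. ] 0.53
key_tip top [178.3 268.6] 0.41
tray scene [126.  257.6] 0.7
tray top [252.9 337.2] 0.87
guard_hinge scene [199.6 216.2] 0.8
guard_hinge top [151.7 267.8] 0.71
guard_knob scene [156.4 206.7] 0.67
guard_knob scene [270.9 220.8] 0.31
guard_knob top [136.6 270.6] 0.56
stop_bracket scene [197.  256.7] 0.52
stop_bracket top [175.5 248. ] 0.65
stop_bracket top [128.1 234.6] 0.25
wax_tin scene [229.8 277.1] 0.6
wax_tin top [168.1 208.8] 0.52
drive_centre scene [133.6 272. ] 0.61
drive_centre top [253.2 317.5] 0.4
gouge scene [181.2 292.7] 0.52
gouge scene [197.8 255.5] 0.49
gouge top [231.5 257.3] 0.97
gouge top [176.  248.7] 0.74
{'clock': 1.0, 'qpos': array([-1.3,  0.2, -0. ,  1.3, -0. ,  1.6]), 'dq': array([-0.,  0., -0.,  0., -0.,  0.]), 'joint_efforts': array([  0. , -53.9,  34.7,   0. ,   0. ,  -0. ]), 'tcp_pos': array([ 133.3, -507.7,  231.3]), 'ee_rot': array([ 1. ,  0.1, -0. , -0. ]), 'contact_force': array([ 0.3,  0.1, -0.1]), 'ft_torque': array([-0.1, -0. , -0. ]), 'gripper_force': 0.0, 'finger_gap': 85.52761875626523}
```

View pics/scene0.png

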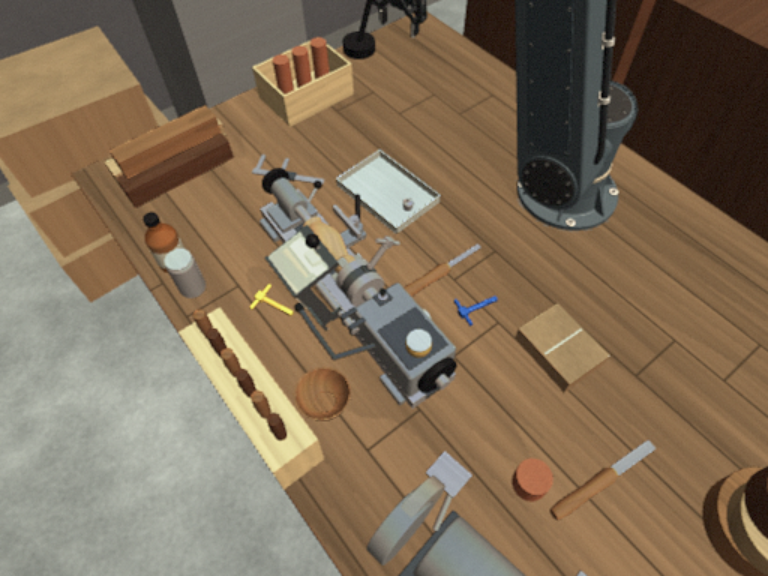

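View pics/top0.png

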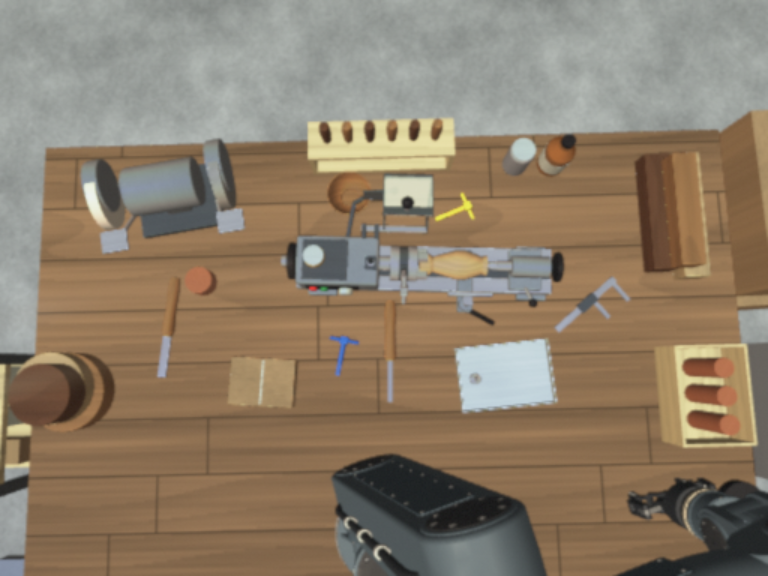

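Run:
```python
from h import *
np.set_printoptions(precision=1,suppress=True)
for n,a,b in [("hinge",(199.6,216.2),(151.7,267.8)),("knob",(156.4,206.7),(136.6,270.6)),("head",(160.7,259.6),(193.3,269.7)),("tip",(185.7,245.3),(178.3,268.6)),("tray",(126,257.6),(252.9,337.2)),("dc",(133.6,272),(253.2,317.5)),("bracket",(197,256.7),(175.5,248)),("tin",(229.8,277.1),(168.1,208.8)),("head2",(197.8,171.9),(136.3,312.5)),("head3",(208.2,309.6),(226.5,232.3))]:
    print(n,*tri("scene",a,"top",b))
print(camera_info("top")["mtx"], np.array(camera_info("wrist")["hand_eye"]))
```

```text
hinge [689.5 -41.8 122.3] 8.022288871861111
knob [689.7 -45.4 320.9] 12.111142798437271
head [535.7 -38.  188.9] 1.9589508364615944
tip [594.5 -37.2 114.6] 5.815135545179863
tray [ 342.1 -284.1   -1.9] 9.6885909517059
dc [ 340.8 -207.2   22.3] 1.8398196442951869
bracket [602.2  30.7 141.5] 3.222036440251128
tin [629.1 156.7 157.9] 1.5048315614523713
head2 [ 768.6 -211.2    2.2] 1.2592491192889983
head3 [439.2  97.1  -5.2] 9.479623229848308
[[393.9   0.  251.9]
 [  0.  393.9 189.8]
 [  0.    0.    1. ]] [[  -0.     1.     0.3   74.7]
 [   1.     0.    -0.     0.7]
 [  -0.     0.3   -1.  -143. ]
 [   0.     0.     0.     1. ]]
```

The scene picture shows the lathe in the middle. The steel key in the chuck has its head near (390,243), the blue and yellow look-alikes are at (470,308) and (270,300), and the tray with its centre is at (388,190). The top picture shows the key at (403,290), the tray at (505,375) with the centre at (475,378), and the parked guard's knob at (407,203). Next I'll move in for a wrist view of the key.

```bash
cat >> h.py <<'E'
def go(pos,x=None,z=None,q=None):
    """print shift (cm) and rotvec (deg) to TCP pos with tool z and tool x (world)"""
    s=status.get_state(); R0=R.from_quat(s["ee_rot"])
    if z is not None:
        z=np.array(z,float);z/=np.linalg.norm(z);x=np.array(x,float);x-=z*(x@z);x/=np.linalg.norm(x)
        R1=R.from_matrix(np.stack([x,np.cross(z,x),z],1))
    else: R1=R0
    d=R0.inv().apply(np.array(pos)-s["tcp_pos"])/10
    rv=np.degrees((R0.inv()*R1).as_rotvec())
    print("shift",np.round(d,2),"rot",np.round(rv,2), "rows",max(np.linalg.norm(d)/4.17,np.linalg.norm(rv)/7.16))
E
python3 -c "
from h import *
go([450,-38,320],[0,1,0],[.574,0,-.819])"
```

```text
shift [ 42.56 -37.39  -8.87] rot [-29.78  22.96 -72.79] rows 13.75102063057928
```

apply_moves(
  plan=[
    [[42.56,-37.39,-8.87,-29.78,22.96,-72.79,1],[42.56,-37.39,-8.87,-29.78,22.96,-72.79,1],[42.56,-37.39,-8.87,-29.78,22.96,-72.79,1],[42.56,-37.39,-8.87,-29.78,22.96,-72.79,1],[42.56,-37.39,-8.87,-29.78,22.96,-72.79,1],[42.56,-37.39,-8.87,-29.78,22.96,-72.79,1],[42.56,-37.39,-8.87,-29.78,22.96,-72.79,1],[42.56,-37.39,-8.87,-29.78,22.96,-72.79,1],[42.56,-37.39,-8.87,-29.78,22.96,-72.79,1],[42.56,-37.39,-8.87,-29.78,22.96,-72.79,1]],
  ],
)

```text
clock: 1.83
tcp_pos: [363.7, -164.5, 296.5]
ee_rot: [0.736, 0.621, 0.191, 0.191]
contact_force: [-0.1, -0.6, -0.0]
finger_gap: 85.5
gripper_force: 0.0
```

```bash
python3 -c "
from h import *
go([450,-38,320],[0,1,0],[.574,0,-.819])"
```

```text
shift [13.93  6.5   1.91] rot [-3.55  2.82 -8.87] rows 3.7149204977419408
```

apply_moves(
  plan=[
    [[13.9,6.5,1.9,-3.5,2.8,-8.9,1],[13.9,6.5,1.9,-3.5,2.8,-8.9,1],[13.9,6.5,1.9,-3.5,2.8,-8.9,1],[13.9,6.5,1.9,-3.5,2.8,-8.9,1],[13.9,6.5,1.9,-3.5,2.8,-8.9,1]],
  ],
)

```text
clock: 2.25
tcp_pos: [453.2, -33.6, 321.3]
ee_rot: [0.672, 0.676, 0.214, 0.211]
contact_force: [0.3, -0.4, 0.7]
finger_gap: 85.1
gripper_force: 0.0
```

Run:
```python
from h import *
np.set_printoptions(precision=1,suppress=True)
s=status.get_state();print(s["tcp_pos"],s["ee_rot"],s["qpos"])
im=grab_frame("wrist");cv2.imwrite("pics/w1.png",cv2.resize(im,None,fx=1.5,fy=1.5))
for t in ["key_head","key_tip","guard_knob","guard_hinge","stop_bracket"]:
    for r in finder.landmark_of("wrist",t)[:3]:
        o,v=ray("wrist",r["point"]); print(t,np.round(r["point"],1),round(r["score"],2),o,v)
h=[r for r in finder.landmark_of("wrist","key_head")]
if h: print(tri("wrist",h[0]["point"],"scene",(160.7,259.6)),tri("wrist",h[0]["point"],"top",(193.3,269.7)))
```

```text
[453.2 -33.6 321.3] [0.7 0.7 0.2 0.2] [-0.1 -0.3 -0.5  0.8  0.1  1.5]
key_head [192.2 250.8] 0.82 [370.5  34.9 437. ] [ 0.5 -0.3 -0.8]
key_head [46.7 88.1] 0.82 [370.5  34.9 437. ] [ 0.2  0.1 -1. ]
key_head [237.  292.8] 0.7 [370.5  34.9 437. ] [ 0.6 -0.4 -0.7]
key_tip [200.4 281.3] 0.9 [370.2  33.6 436.7] [ 0.6 -0.3 -0.7]
key_tip [175.1 258.9] 0.57 [370.2  33.6 436.7] [ 0.6 -0.2 -0.8]
guard_knob [202.7 458.3] 0.82 [370.2  32.5 436.6] [ 0.9 -0.3 -0.4]
guard_hinge [171.9 311.6] 0.59 [370.3  31.9 436.6] [ 0.7 -0.2 -0.7]
guard_hinge [177.  261.5] 0.24 [370.3  31.9 436.6] [ 0.6 -0.2 -0.8]
stop_bracket [113.5 273.2] 0.56 [370.3  31.5 436.7] [ 0.6 -0.  -0.8]
(array([534.9, -45.5, 188.7]), np.float64(14.163224522421995)) (array([532. , -43.2, 202.3]), np.float64(11.32328709168472))
```

View pics/w1.png

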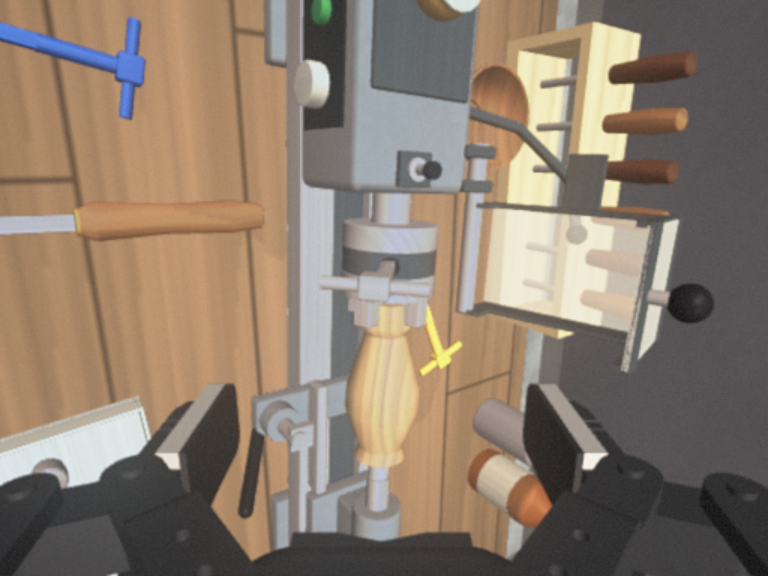

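The wrist picture shows the key head at about (375,287), with its crossbar running left to right across the spindle, so the fingers must close along the spindle. The guard knob is at (690,302) and the stop screw (black cap) at (430,170). I'll measure again now that the arm has settled.

```bash
cat > m.py <<'E'
from h import *
import sys,json
np.set_printoptions(precision=1,suppress=True)
def rec(things,tag):
    try: D=json.load(open("rays.json"))
    except Exception: D=[]
    s=status.get_state(); grab_frame("wrist")
    for t in things:
        for r in finder.landmark_of("wrist",t)[:4]:
            o,v=ray("wrist",r["point"]); print(t,np.round(r["point"],1),round(r["score"],2))
            D.append([tag,t,list(map(float,r["point"])),o.tolist(),v.tolist()])
    json.dump(D,open("rays.json","w"))
def isect(rs):
    A=np.zeros((3,3));b=np.zeros(3)
    for o,v in rs:
        M=np.eye(3)-np.outer(v,v);A+=M;b+=M@np.array(o)
    p=np.linalg.solve(A,b)
    return p,[round(float(np.linalg.norm((np.eye(3)-np.outer(v,v))@(p-o))),1) for o,v in rs]
E
python3 - <<'E'
from m import *
print(status.get_state()["tcp_pos"])
rec(["key_head","key_tip","guard_knob","guard_hinge","stop_bracket"],"w1")
E
```

```text
[449.8 -42.3 319. ]
key_head [37.7 90.8] 0.75
key_head [230.4 295.3] 0.68
key_head [181.5 254.3] 0.61
key_tip [195.3 282.5] 0.77
key_tip [168.8 260.6] 0.72
key_tip [181.5 257.9] 0.49
guard_knob [188.2 465.3] 0.83
guard_hinge [163.9 315.6] 0.8
```

apply_moves(
  plan=[
    [[0,0,0,0,0,-45,1],[0,0,0,0,0,-45,1],[0,0,0,0,0,-45,1],[0,0,0,0,0,-45,1],[0,0,0,0,0,-45,1],[0,0,0,0,0,-45,1],[0,0,0,0,0,-90,1],[0,0,0,0,0,-90,1],[0,0,0,0,0,-90,1],[0,0,0,0,0,-90,1]],
  ],
)

```text
clock: 3.73
tcp_pos: [450.2, -40.9, 319.2]
ee_rot: [0.152, 0.942, 0.047, 0.295]
contact_force: [0.1, 0.6, -0.6]
finger_gap: 85.1
gripper_force: 0.0
```

apply_moves(
  plan=[
    [[0,0,0,0,0,-22,1],[0,0,0,0,0,-22,1],[0,0,0,0,0,-22,1],[0,0,0,0,0,-22,1],[0,0,0,0,0,-22,1],[0,0,0,0,0,-22,1]],
  ],
)

```text
clock: 4.23
tcp_pos: [450.3, -40.8, 319.2]
ee_rot: [-0.026, 0.954, -0.009, 0.299]
contact_force: [0.2, -0.2, 0.5]
finger_gap: 85.5
gripper_force: 0.0
```

Run:
```python
from m import *
s=status.get_state();print(s["tcp_pos"],s["ee_rot"],s["qpos"],R.from_quat(s["ee_rot"]).as_matrix())
cv2.imwrite("pics/w2.png",grab_frame("wrist"))
rec(["key_head","key_tip","guard_knob","guard_hinge","stop_bracket"],"w2")
```

```text
[450.3 -40.8 319.2] [-0.   1.  -0.   0.3] [-0.1 -0.3 -0.5  0.8  0.1 -0.2] [[-0.8 -0.   0.6]
 [-0.1  1.  -0. ]
 [-0.6 -0.  -0.8]]
key_head [184.3 254.9] 0.77
key_head [  3.9 397.1] 0.76
key_head [184.8 162.3] 0.4
guard_knob [358.  237.2] 0.65
guard_hinge [219.  246.1] 0.79
stop_bracket [191.3 309.5] 0.67
```

View pics/w2.png

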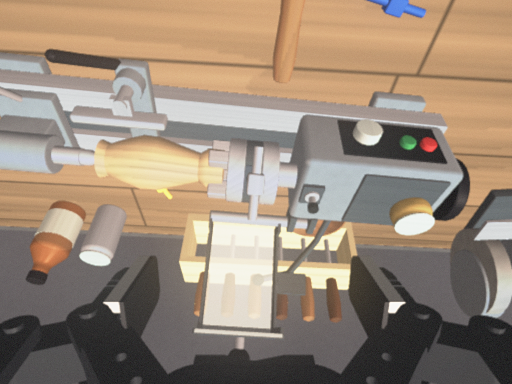

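The picture shows the key's crossbar from (259,150) to (254,217), with the head at about (256,184), as the network reports. The fingers are roughly square to it.

Run:
```python
from m import *
D=json.load(open("rays.json"))
def g(tag,t,px): 
    d=min((d for d in D if d[0]==tag and d[1]==t),key=lambda d:np.hypot(d[2][0]-px[0],d[2][1]-px[1])); return np.array(d[3]),np.array(d[4])
S=lambda p:ray("scene",p); T=lambda p:ray("top",p)
print("head",isect([g("w1","key_head",(181,254)),g("w2","key_head",(184,255)),S((160.7,259.6)),T((193.3,269.7))]))
print("head w",isect([g("w1","key_head",(181,254)),g("w2","key_head",(184,255))]))
print("tip",isect([g("w1","key_tip",(169,260)),S((185.7,245.3)),T((178.3,268.6))]))
print("knob",isect([g("w1","guard_knob",(188,465)),g("w2","guard_knob",(358,237)),S((156.4,206.7)),T((136.6,270.6))]))
print("hinge",isect([g("w1","guard_hinge",(164,315)),g("w2","guard_hinge",(219,246)),S((199.6,216.2)),T((151.7,267.8))]))
# direction of crossbar & spindle from wrist view 2
def W(p): return ray("wrist",p)
hd=isect([g("w1","key_head",(181,254)),g("w2","key_head",(184,255))])[0]
n=np.array([.574,0,-.819])
def onplane(p,q): o,v=W(p); return o+v*((q-o)@n)/(v@n)
a=onplane((150,259),hd);b=onplane((217,254),hd);print("bar",b-a,np.linalg.norm(b-a))
# headstock/ hinge dir: bed front edge in top view image (full px)
s=status.get_state();print("toolY",R.from_quat(s["ee_rot"]).as_matrix()[:,1],"toolz",R.from_quat(s["ee_rot"]).as_matrix()[:,2])
# spindle ends in top picture: left knob (row 261,col 291)/1.5, right handwheel(266,557)/1.5 z~130
print("spindle",atz("top",(266/1.5,557/1.5),130)-atz("top",(261/1.5,291/1.5),130))
print("hingerod",isect([W((219,213)),S((199.6,216.2))])) 
t=finder.trace("top","tray")[0]; 
c=cv2.findContours(t["region"].astype(np.uint8),0,1)[0]; c=max(c,key=cv2.contourArea); bx=cv2.boxPoints(cv2.minAreaRect(c)); P=[atz("top",(p[1],p[0]),25) for p in bx]; print("tray",np.array(P),np.mean(P,0))
```

```text
head (array([537.1, -38.7, 194.4]), [2.5, 2.2, 4.2, 1.4])
head w (array([537.9, -40.6, 195.6]), [0.1, 0.1])
tip (array([595.5, -39.9, 121. ]), [8.4, 7.7, 0.8])
knob (array([689.5, -47.3, 313.5]), [2.0, 2.1, 7.4, 6.0])
hinge (array([689.6, -45.4, 125.6]), [5.6, 3.8, 3.8, 7.5])
bar [52.7 -0.8 36.9] 64.3341668982519
toolY [-0.  1. -0.] toolz [ 0.6 -0.  -0.8]
spindle [ -26.8 -590.7    0. ]
hingerod (array([692.2, -74.9, 116.7]), [23.7, 23.7])
tray [[ 420.4 -153.5   25. ]
 [ 438.7 -382.1   25. ]
 [ 282.9 -388.8   25. ]
 [ 264.9 -163.6   25. ]] [ 351.7 -272.    25. ]
```

Run:
```python
from h import *
z=[.573,-.02,-.819];x=[-.819,.029,-.574]
p=np.array([548.4,-40.4,178.4])
go(p-80*np.array(z),x,z); go(p,x,z)
```

```text
shift [-0.01  0.2   9.17] rot [ 1.07 -0.19  4.99] rows 2.199184816892356
shift [-0.03  0.05 17.16] rot [ 1.07 -0.19  4.99] rows 4.116325008740106
```

apply_moves(
  plan=[
    [[0,0.2,9.2,1,-0.2,5,1],[0,0.2,9.2,1,-0.2,5,1],[0,0.2,9.2,1,-0.2,5,1],[0,0.1,12,1,-0.2,5,1],[0,0.1,14.5,1,-0.2,5,1],[0,0.1,17.2,1,-0.2,5,1],[0,0.1,17.2,1,-0.2,5,1],[0,0.1,17.2,1,-0.2,5,1]],
  ],
)

```text
clock: 5.3
tcp_pos: [547.7, -39.8, 176.7]
ee_rot: [0.016, 0.954, -0.004, 0.299]
contact_force: [-0.7, 1.4, -0.0]
finger_gap: 85.5
gripper_force: 0.0
```

Run:
```python
from m import *
s=status.get_state();print(s["tcp_pos"],s["contact_force"],s["clock"])
im=grab_frame("wrist");cv2.imwrite("pics/w3.png",im)
rec(["key_head"],"w3")
```

```text
[547.7 -39.8 176.7] [-0.7  1.4 -0. ] 5.3
key_head [282.2 254.4] 0.81
```

View pics/w3.png

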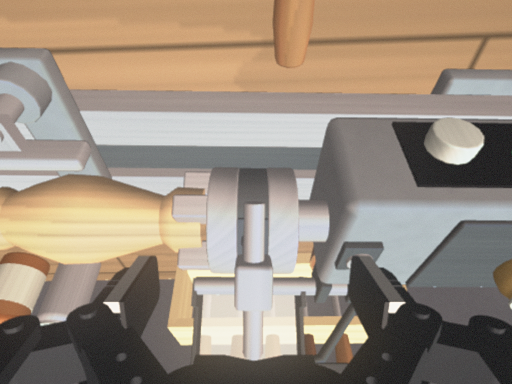

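The picture shows the head block at about (254,284) between the fingers, with its crossbar vertical in the image. I'll check its offset from the grasp point.

Run:
```python
from m import *
D=json.load(open("rays.json"))
def g(tag,t,px): 
    d=min((d for d in D if d[0]==tag and d[1]==t),key=lambda d:np.hypot(d[2][0]-px[0],d[2][1]-px[1])); return np.array(d[3]),np.array(d[4])
p,e=isect([g("w1","key_head",(181,254)),g("w2","key_head",(184,255)),g("w3","key_head",(282,254))]);print(p,e)
s=status.get_state();r=R.from_quat(s["ee_rot"]);print("head in tool",r.inv().apply(p-s["tcp_pos"]))
o,v=ray("wrist",(284,254)); o=r.inv().apply(o-s["tcp_pos"]);v=r.inv().apply(v)
for z in(-19,): print(o+v*(z-o[2])/v[2])
for x in (0,): print(o+v*(x-o[0])/v[0])
```

```text
[536.8 -40.2 197.1] [0.2, 0.5, 0.5]
head in tool [ -0.5  -0.6 -21.1]
[ -2.9  -0.4 -19. ]
[  0.   -0.4 -23.7]
```

apply_moves(
  plan=[
    [[0,0,-0.3,0,0,0,0],[0,0,-0.3,0,0,0,0],[0,0,-0.3,0,0,0,0],[0,0,-0.3,0,0,0,0],[0,0,-0.3,0,0,0,0],[0,0,-0.3,0,0,0,0],[0,0,-0.3,0,0,0,0],[0,0,-0.3,0,0,0,0],[0,0,-0.3,0,0,0,0],[0,0,-0.3,0,0,0,0]],
  ],
  squeeze=60,
)

```text
clock: 6.28
tcp_pos: [546.7, -40.0, 180.6]
ee_rot: [0.017, 0.954, -0.005, 0.301]
contact_force: [-4.4, -1.3, 5.1]
finger_gap: 15.2
gripper_force: 61.7
```

apply_moves(
  plan=[
    [[0,0,-0.4,0,0,0,0],[0,0,-0.8,0,0,0,0],[0,0,-1.2,0,0,0,0],[0,0,-1.6,0,0,0,0],[0,0,-2.2,0,0,0,0],[0,0,-3,0,0,0,0],[0,0,-5,0,0,0,0],[0,0,-8,0,0,0,0],[0,0,-11,0,0,0,0],[0,0,-14,0,0,0,0]],
  ],
)

```text
clock: 7.12
tcp_pos: [464.8, -37.1, 296.4]
ee_rot: [0.016, 0.954, -0.005, 0.301]
contact_force: [2.0, -0.5, -0.7]
finger_gap: 14.6
gripper_force: 60.7
```

Run:
```python
from m import *
s=status.get_state();print(s["tcp_pos"],s["contact_force"],s["clock"],s["finger_gap"],s["qpos"])
grab_frame("top")
print([ (np.round(r["point"],1),round(r["score"],2)) for r in finder.landmark_of("top","key_head")+finder.landmark_of("top","key_tip")])
tr=finder.landmark_of("top","tray")[0]["point"];dc=[r["point"] for r in finder.landmark_of("top","drive_centre")]
print(atz("top",tr,0),[atz("top",p,3) for p in dc])
# release pose: lean 60deg, az 60
c=np.array([347,-280,0]);ty=np.array([-.08,.997,0]);tx=np.array([.997,.08,0])
L=np.radians(60)
for az in (60,):
  a=np.radians(az);h=np.array([np.cos(a),np.sin(a),0]);z=np.sin(L)*h+np.array([0,0,-np.cos(L)])
  x=np.cos(L)*h+np.array([0,0,np.sin(L)])
  head=c-20*tx-55*ty; head[2]=52
  for up in (150,20,0): 
      print(head+19*z+[0,0,up]); go(head+19*z+[0,0,up],x,z)
# intermediate: tool down, q6=1.57, high above tray
go([300,-320,320],[.63,.78,0],[0,0,-1])
```

```text
[464.8 -37.1 296.4] [ 2.  -0.5 -0.7] 7.1167 14.558675062898219 [-0.1 -0.3 -0.6  0.7  0.  -0.1]
[(array([215.7, 267.5]), 0.56), (array([137.2, 310.7]), 0.52), (array([225.1, 231. ]), 0.47), (array([147. , 289.2]), 0.62), (array([198.7, 270.8]), 0.61), (array([249.2, 223.5]), 0.55)]
[ 342.9 -269.3    0. ] [array([542.5, -48. ,   3. ]), array([478.4, -34.8,   3. ])]
[ 339.7 -322.2  192.5]
shift [ 15.4 -28.9   1.7] rot [-27.5  56.4 124.4] rows 19.450909279577196
[ 339.7 -322.2   62.5]
shift [ 22.9 -28.9  12.3] rot [-27.5  56.4 124.4] rows 19.450909279577196
[ 339.7 -322.2   42.5]
shift [ 24.  -28.9  14. ] rot [-27.5  56.4 124.4] rows 19.450909279577196
shift [ 11.3 -28.8 -11.1] rot [ 38.6  19.2 122.2] rows 18.098162395460378
```

The key is out of the chuck and held with a 14.6 mm gap. I'm carrying it over the tray.

apply_moves(
  plan=[
    [[11.3,-28.8,-11.1,38.6,19.2,122.2,0],[11.3,-28.8,-11.1,38.6,19.2,122.2,0],[11.3,-28.8,-11.1,38.6,19.2,122.2,0],[11.3,-28.8,-11.1,38.6,19.2,122.2,0],[11.3,-28.8,-11.1,38.6,19.2,122.2,0],[11.3,-28.8,-11.1,38.6,19.2,122.2,0],[11.3,-28.8,-11.1,38.6,19.2,122.2,0],[11.3,-28.8,-11.1,38.6,19.2,122.2,0],[11.3,-28.8,-11.1,38.6,19.2,122.2,0],[11.3,-28.8,-11.1,38.6,19.2,122.2,0]],
  ],
)

```text
clock: 8.2
tcp_pos: [298.5, -322.2, 319.2]
ee_rot: [0.597, 0.786, -0.003, 0.159]
contact_force: [0.3, 0.6, -1.0]
finger_gap: 14.7
gripper_force: 60.7
```

Run:
```python
from m import *
s=status.get_state();print(s["tcp_pos"],s["clock"],s["finger_gap"],s["qpos"].round(2))
go([300,-320,320],[.63,.78,0],[0,0,-1])
```

```text
[ 298.5 -322.2  319.2] 8.2 14.662843319502203 [-0.9 -0.2 -0.3  1.1  0.1  0.4]
shift [ 0.1  0.2 -0.1] rot [16.9  8.5 54. ] rows 7.991235397334557
```

```bash
cat > rel.py <<'E'
from m import *
c=np.array([346,-275,0]);ty=np.array([-.08,.997,0]);tx=np.array([.997,.08,0])
def pose(up,az=60,lean=60):
  L=np.radians(lean);a=np.radians(az);h=np.array([np.cos(a),np.sin(a),0]);z=np.sin(L)*h+np.array([0,0,-np.cos(L)])
  x=np.cos(L)*h+np.array([0,0,np.sin(L)])
  head=c-20*tx-55*ty; head[2]=85*np.cos(L)+5*np.sin(L)+5
  print(head+19*z+[0,0,up]); go(head+19*z+[0,0,up],x,z)
E
python3 -c "
from rel import *
pose(170)"
```

```text
[ 338.7 -317.2  212.3]
shift [ 2.2  1.9 11. ] rot [-9.2 66.  50. ] rows 11.629057855129865
```

apply_moves(
  plan=[
    [[2.2,1.9,11,-9.2,66,50,0],[2.2,1.9,11,-9.2,66,50,0],[2.2,1.9,11,-9.2,66,50,0],[2.2,1.9,11,-9.2,66,50,0],[2.2,1.9,11,-9.2,66,50,0],[2.2,1.9,11,-9.2,66,50,0],[2.2,1.9,11,-9.2,66,50,0],[2.2,1.9,11,-9.2,66,50,0],[2.2,1.9,11,-9.2,66,50,0],[2.2,1.9,11,-9.2,66,50,0]],
  ],
)

```text
clock: 9.03
tcp_pos: [340.6, -315.8, 212.9]
ee_rot: [0.749, 0.505, 0.382, -0.198]
contact_force: [0.0, 0.6, -1.9]
finger_gap: 14.8
gripper_force: 60.8
```

```bash
python3 -c "
from rel import *
s=status.get_state();print(s['tcp_pos'],s['clock'],s['finger_gap'],s['qpos'].round(2))
pose(170);pose(40);pose(10)"
```

```text
[ 340.6 -315.8  212.9] 9.0333 14.788064229065476 [-1.2  0.5  0.   1.7  0.7  0.6]
[ 338.7 -317.2  212.3]
shift [-0.2 -0.1 -0.1] rot [-1.7  9.   7.3] rows 1.6372579950509916
[ 338.7 -317.2   82.3]
shift [-10.2  -1.3   8.1] rot [-1.7  9.   7.3] rows 3.1320323294599555
[ 338.7 -317.2   52.3]
shift [-12.5  -1.5   9.9] rot [-1.7  9.   7.3] rows 3.85135903124056
```

apply_moves(
  plan=[
    [[-0.2,-0.1,-0.1,-1.7,9,7.3,0],[-0.2,-0.1,-0.1,-1.7,9,7.3,0],[-10.2,-1.3,8.1,-1.7,9,7.3,0],[-10.2,-1.3,8.1,-1.7,9,7.3,0],[-10.2,-1.3,8.1,-1.7,9,7.3,0],[-10.2,-1.3,8.1,-1.7,9,7.3,0],[-10.2,-1.3,8.1,-1.7,9,7.3,0],[-10.2,-1.3,8.1,-1.7,9,7.3,0],[-10.2,-1.3,8.1,-1.7,9,7.3,0]],
  ],
)

```text
clock: 9.78
tcp_pos: [338.7, -317.3, 85.2]
ee_rot: [0.75, 0.436, 0.432, -0.247]
contact_force: [-0.4, 0.5, -1.3]
finger_gap: 15.0
gripper_force: 60.8
```

```bash
python3 -c "
from rel import *
s=status.get_state();print(s['tcp_pos'],s['clock'],s['finger_gap'],s['qpos'].round(2))
cv2.imwrite('pics/w4.png',np.hstack([grab_frame('wrist')]))
im=grab_frame('top')
cv2.imwrite('pics/w4.png',np.hstack([grab_frame('wrist')[:, :400],cv2.resize(im[180:330,240:400],None,fx=2.5,fy=2.56)]))
pose(40);pose(10);pose(0)"
```

```text
[ 338.7 -317.3   85.2] 9.7833 14.98052469523209 [-1.2  0.8 -0.1  1.6  0.7  0.6]
[ 338.7 -317.2   82.3]
shift [-0.2 -0.   0.2] rot [0.  0.4 0.4] rows 0.07943094263871904
[ 338.7 -317.2   52.3]
shift [-2.8 -0.   1.7] rot [0.  0.4 0.4] rows 0.7864700532665702
[ 338.7 -317.2   42.3]
shift [-3.7 -0.   2.2] rot [0.  0.4 0.4] rows 1.0262732902265588
```

View pics/w4.png

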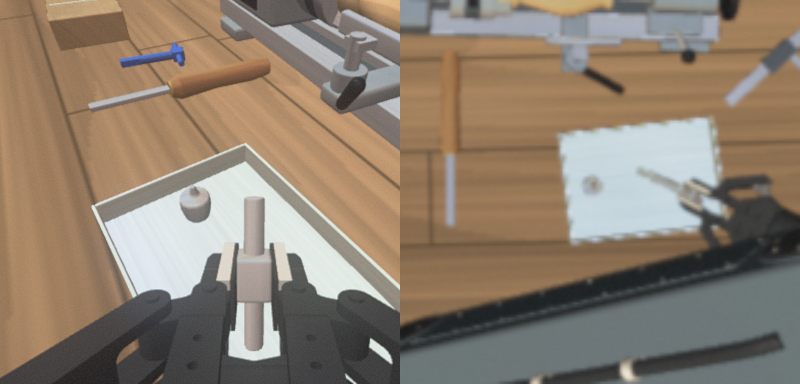

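The picture shows the key held with its shank angled down, well inside the tray and clear of the centre at (195,200). I'll lower it until I feel the floor.

apply_moves(
  plan=[
    [[-1.3,0,0.75,0,0.4,0.4,0],[-2.6,0,1.5,0,0.4,0.4,0],[-2.8,0,1.6,0,0.4,0.4,0],[-2.9,0,1.7,0,0.4,0.4,0],[-3.0,0,1.75,0,0.4,0.4,0],[-3.1,0,1.8,0,0.4,0.4,0],[-3.1,0,1.8,0,0.4,0.4,0]],
  ],
)

```text
clock: 10.52
tcp_pos: [338.6, -317.2, 49.2]
ee_rot: [0.75, 0.431, 0.434, -0.251]
contact_force: [-3.3, -3.6, 11.3]
finger_gap: 14.4
gripper_force: 62.5
```

apply_moves(
  plan=[
    [[-0.3,0,0,0,2.5,0,0],[-0.6,0,0,0,5,0,0],[-0.6,0,0,0,5,0,0],[-0.6,0,0,0,5,0,1],[-0.6,0,0,0,5,0,1],[-0.6,0,0,0,5,0,1],[-0.6,0,0,0,5,0,1],[-0.6,0,0,0,5,0,1],[-0.6,0,0,0,5,0,1],[-0.6,0,0,0,5,0,1]],
  ],
)

```text
clock: 11.35
tcp_pos: [337.0, -319.5, 42.7]
ee_rot: [0.73, 0.421, 0.466, -0.27]
contact_force: [0.8, 0.5, 0.6]
finger_gap: 85.4
gripper_force: 0.0
```

```bash
python3 -c "
from rel import *
s=status.get_state();print(s['tcp_pos'],s['clock'],s['finger_gap'],s['contact_force'],s['qpos'].round(2))
im=grab_frame('top')
cv2.imwrite('pics/w5.png',np.hstack([grab_frame('wrist')[:, :400],cv2.resize(im[180:330,240:400],None,fx=2.5,fy=2.56)]))"
```

```text
[ 337.  -319.5   42.7] 11.35 85.39363186641057 [0.8 0.5 0.6] [-1.2  0.9 -0.   1.6  0.8  0.5]
```

View pics/w5.png

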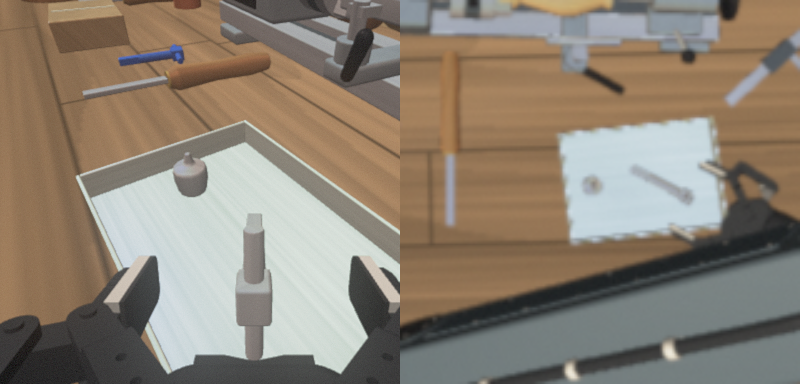

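The key stands in the tray between the open fingers, with the head at (253,300) and the shank at (255,240). I'll retreat straight back and check it.

apply_moves(
  plan=[
    [[0,0,-2,0,0,0,1],[0,0,-5,0,0,0,1],[0,0,-8,0,0,0,1],[2,0,-12,0,0,0,1],[6,0,-14,0,0,0,1],[10,0,-15,0,0,0,1],[14,0,-15,0,0,0,1],[18,0,-15,0,0,0,1],[18,0,-15,0,0,0,1]],
  ],
)

```text
clock: 12.2
tcp_pos: [308.2, -370.6, 275.4]
ee_rot: [0.73, 0.423, 0.465, -0.267]
contact_force: [0.6, 0.5, -1.4]
finger_gap: 85.3
gripper_force: 0.0
```

Run:
```python
from rel import *
s=status.get_state();print(s['tcp_pos'],s['clock'],s['qpos'].round(2))
im=grab_frame('top');a=grab_frame('wrist')
cv2.imwrite('pics/w6.png',np.hstack([a[:, :400],cv2.resize(im[180:330,240:400],None,fx=2.5,fy=2.56)]))
for th in ("key_head","key_tip"):
    for r in finder.landmark_of("top",th):
        p=atz("top",r["point"],11)
        if p[0]<430: print(th,p,r["score"])
```

```text
[ 308.2 -370.6  275.4] 12.2 [-1.3  0.7  0.3  2.1  0.7  0.4]
key_head [ 340.8 -340.7   11. ] 0.43
key_tip [ 374.3 -248.9   11. ] 0.56
key_tip [353.5 115.7  11. ] 0.52
```

View pics/w6.png

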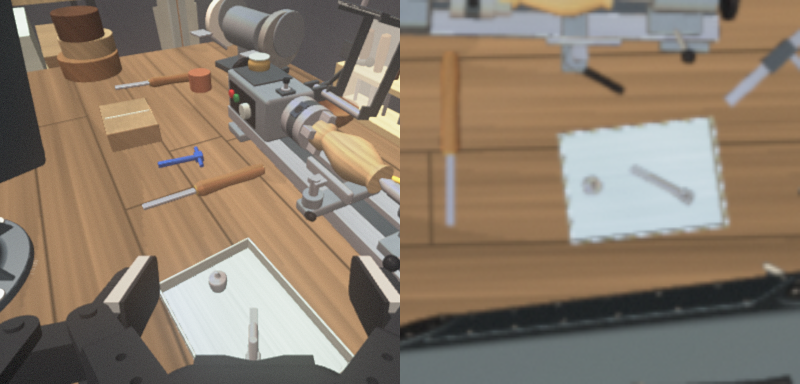

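The key seems to be balanced upright on its bar end and tip: the top crop shows head and shank in line at (687,193)–(635,168), with no crossbar spread to either side. I'll tip it over gently with closed fingers.

Run:
```python
from rel import *
for n,u,v,z in (("head/barend",688,195,55),("tip",635,168,8)):
    print(n,atz("top",(180+v/2.56,240+(u-400)/2.5),z))
go([300,-325,150],[.5,.866,0],[0,0,-1]); go([300,-325,50],[.5,.866,0],[0,0,-1])
```

```text
head/barend [ 328.  -330.1   55. ]
tip [ 364.9 -268.5    8. ]
shift [-9.2 -2.9  8.3] rot [ -0.1 -65.1  -0.1] rows 9.095235612025533
shift [-18.2  -2.9  12.6] rot [ -0.1 -65.1  -0.1] rows 9.095235612025533
```

apply_moves(
  plan=[
    [[-5,-3.8,5,0,-65,0,0],[-9.2,-3.8,8.3,0,-65,0,0],[-9.2,-3.8,8.3,0,-65,0,0],[-9.2,-3.8,8.3,0,-65,0,0],[-9.2,-3.8,8.3,0,-65,0,0],[-9.2,-3.8,8.3,0,-65,0,0],[-9.2,-3.8,8.3,0,-65,0,0],[-9.2,-3.8,8.3,0,-65,0,0],[-9.2,-3.8,8.3,0,-65,0,0],[-9.2,-3.8,8.3,0,-65,0,0]],
  ],
)

```text
clock: 13.23
tcp_pos: [292.3, -320.4, 150.4]
ee_rot: [0.866, 0.5, -0.002, 0.0]
contact_force: [0.6, 0.4, 0.5]
finger_gap: -0.1
gripper_force: 0.0
```

Run:
```python
from rel import *
s=status.get_state();print(s['tcp_pos'],s['finger_gap'],R.from_quat(s['ee_rot']).as_matrix().round(2))
go([290,-318,52],[.5,.866,0],[0,0,-1])
```

```text
[ 292.3 -320.4  150.4] -0.0760296763916377 [[ 0.5  0.9 -0. ]
 [ 0.9 -0.5 -0. ]
 [-0.  -0.  -1. ]]
shift [ 0.1 -0.3  9.8] rot [-0.1  0.3  0. ] rows 2.360487363335321
```

apply_moves(
  plan=[
    [[0,-0.3,4,0,0,0,0],[0,-0.3,7,0,0,0,0],[0,-0.3,9.8,0,0,0,0],[0,-0.3,9.8,0,0,0,0],[0,0.6,9.8,0,0,0,0],[0,1.2,9.8,0,0,0,0],[0,1.8,9.8,0,0,0,0],[0,2.4,9.8,0,0,0,0],[0,3,9.8,0,0,0,0],[0,3.6,9.8,0,0,0,0]],
  ],
)

```text
clock: 14.07
tcp_pos: [324.4, -339.8, 53.3]
ee_rot: [0.866, 0.5, 0.001, -0.001]
contact_force: [0.3, -0.0, 0.1]
finger_gap: -0.2
gripper_force: 0.0
```

apply_moves(
  plan=[
    [[0,0.4,0,0,0,0,0],[0,0.8,0,0,0,0,0],[0,0.8,0,0,0,0,0],[0,0,-3,0,0,0,0],[0,0,-7,0,0,0,0],[0,-2,-11,0,0,0,0],[-3,-6,-15,0,0,0,1],[-3,-6,-15,0,0,0,1]],
  ],
)

```text
clock: 14.73
tcp_pos: [255.5, -335.2, 205.6]
ee_rot: [0.866, 0.5, 0.0, -0.0]
contact_force: [0.1, -0.9, -0.7]
finger_gap: 23.3
gripper_force: 0.0
```

Run:
```python
from rel import *
s=status.get_state();print(s['tcp_pos'],s['clock'],s['qpos'].round(2))
im=grab_frame('top');a=grab_frame('wrist')
cv2.imwrite('pics/w7.png',np.hstack([a[:, :400],cv2.resize(im[180:330,240:400],None,fx=2.5,fy=2.56)]))
```

```text
[ 255.5 -335.2  205.6] 14.7333 [-0.9  0.1 -0.3  1.2  0.   1.2]
```

View pics/w7.png

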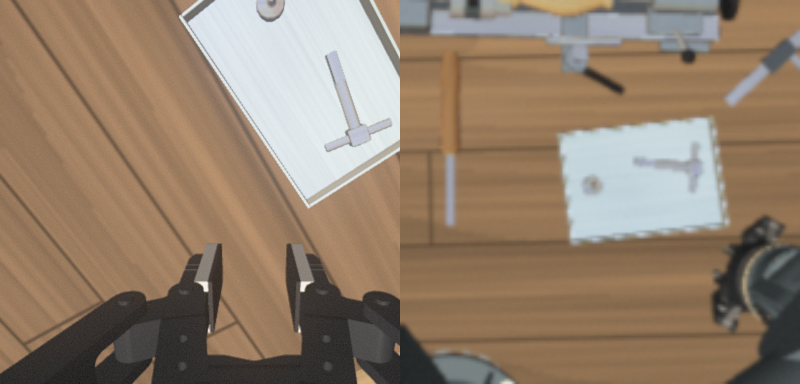

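The picture shows the key lying flat in the tray (head at (358,135), tip at (332,55)), clear of the centre at (270,5). Next is the guard: I'll go to a standoff above the parked knob.

```bash
cat > gd.py <<'E'
from m import *
yaw=np.radians(-2.)
X=np.array([np.cos(yaw),np.sin(yaw),0]);Y=np.array([-np.sin(yaw),np.cos(yaw),0]);Z=np.array([0,0,1.])
def tool(L): 
    l=np.radians(L);z=np.sin(l)*X-np.cos(l)*Z; return -np.cos(l)*X-np.sin(l)*Z,z
def off(a): return (-177*np.cos(a)-40*np.sin(a))*X+(-40*np.cos(a)+177*np.sin(a))*Z
E
python3 - <<'E'
from gd import *
x,z=tool(35); k=np.array([689.5,-47,312])
go(k-100*z,x,z)
E
```

```text
shift [ 44.1  18.  -18.8] rot [ -35.8  -21.4 -113.8] rows 16.9329581104027
```

apply_moves(
  plan=[
    [[10,4,-18.8,-9,-5.4,-28.5,1],[20,8,-18.8,-18,-10.7,-57,1],[44.1,18,-18.8,-35.8,-21.4,-113.8,1],[44.1,18,-18.8,-35.8,-21.4,-113.8,1],[44.1,18,-18.8,-35.8,-21.4,-113.8,1],[44.1,18,-18.8,-35.8,-21.4,-113.8,1],[44.1,18,-18.8,-35.8,-21.4,-113.8,1],[44.1,18,-18.8,-35.8,-21.4,-113.8,1],[44.1,18,-18.8,-35.8,-21.4,-113.8,1],[44.1,18,-18.8,-35.8,-21.4,-113.8,1]],
  ],
)

```text
clock: 15.67
tcp_pos: [552.8, -104.7, 359.9]
ee_rot: [0.425, 0.883, -0.002, 0.201]
contact_force: [0.5, -0.6, 0.7]
finger_gap: 85.4
gripper_force: 0.0
```

Run:
```python
from gd import *
s=status.get_state();print(s['tcp_pos'],s['clock'],s['qpos'].round(2))
x,z=tool(35); k=np.array([689.5,-47,312])
go(k-100*z,x,z)
```

```text
[ 552.8 -104.7  359.9] 15.6667 [-0.1 -0.  -0.1  1.1 -0.1  0.8]
shift [-1.2 10.3 -1.4] rot [-14.4  -9.  -46.2] rows 6.8752186016853
```

apply_moves(
  plan=[
    [[-1.2,10.3,-1.4,-14.4,-9,-46.2,1],[-1.2,10.3,-1.4,-14.4,-9,-46.2,1],[-1.2,10.3,-1.4,-14.4,-9,-46.2,1],[-1.2,10.3,-1.4,-14.4,-9,-46.2,1],[-1.2,10.3,-1.4,-14.4,-9,-46.2,1],[-1.2,10.3,-1.4,-14.4,-9,-46.2,1],[-1.2,10.3,-1.4,-14.4,-9,-46.2,1],[-1.2,10.3,-1.4,-14.4,-9,-46.2,1],[-1.2,10.3,-1.4,-14.4,-9,-46.2,1],[-1.2,10.3,-1.4,-14.4,-9,-46.2,1]],
  ],
)

```text
clock: 16.5
tcp_pos: [631.0, -48.4, 394.2]
ee_rot: [0.022, 0.954, -0.005, 0.3]
contact_force: [-0.2, 0.7, 1.0]
finger_gap: 85.2
gripper_force: 0.0
```

Run:
```python
from gd import *
s=status.get_state();print(s['tcp_pos'],s['clock'],s['qpos'].round(2))
cv2.imwrite("pics/w8.png",grab_frame("wrist"))
rec(["guard_knob","guard_hinge"],"k1")
D=json.load(open("rays.json"))
def g(tag,t,px): 
    d=min((d for d in D if d[0]==tag and d[1]==t),key=lambda d:np.hypot(d[2][0]-px[0],d[2][1]-px[1])); return np.array(d[3]),np.array(d[4])
k1=[d for d in D if d[0]=="k1" and d[1]=="guard_knob"]
if k1:
    r1=(np.array(k1[0][3]),np.array(k1[0][4]))
    print(isect([g("w1","guard_knob",(188,465)),r1]),isect([g("w1","guard_knob",(188,465)),g("w2","guard_knob",(358,237)),r1]))
```

```text
[631.  -48.4 394.2] 16.5 [-0.1 -0.  -0.1  0.9  0.  -0. ]
guard_knob [203.6 257.8] 0.7
guard_hinge [ 69.9 256. ] 0.56
(array([700.6, -48.2, 308.3]), [0.0, 0.0]) (array([699.6, -48.2, 309.1]), [0.5, 0.5, 0.1])
```

View pics/w8.png

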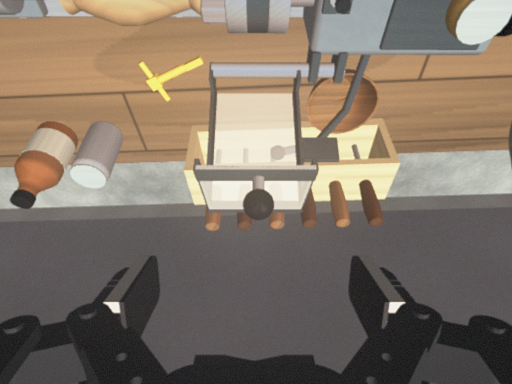

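The knob is at about (258,203) in the picture, as detected. It works out to (700,-48,309), which matches the given hinge radius and height and puts the hinge at x = 690.

Run:
```python
from gd import *
x,z=tool(40); k=np.array([700,-48.2,310])
go(k-50*z,x,z);go(k+14*z,x,z)
```

```text
shift [-0.3  0.2  5.9] rot [-0.2 -5.  -0.4] rows 1.4152594392370639
shift [-0.9  0.3 12.3] rot [-0.2 -5.  -0.4] rows 2.9491516025514044
```

apply_moves(
  plan=[
    [[-0.3,0.2,5.9,0,-5,-0.4,1],[-0.3,0.2,5.9,0,-5,-0.4,1],[-0.6,0.2,9,0,-5,-0.4,1],[-0.9,0.3,12.3,0,-5,-0.4,1],[-0.9,0.3,12.3,0,-5,-0.4,1],[-0.9,0.3,12.3,0,-5,-0.4,1]],
  ],
  squeeze=30,
)

```text
clock: 17.2
tcp_pos: [708.7, -48.3, 296.2]
ee_rot: [0.017, 0.94, -0.007, 0.34]
contact_force: [-0.0, -0.2, 0.2]
finger_gap: 85.8
gripper_force: 0.0
```

Run:
```python
from gd import *
s=status.get_state();print(s['tcp_pos'],s['contact_force'])
rec(["guard_knob"],"k2")
D=json.load(open("rays.json"));k=[d for d in D if d[0]=="k2"][0]
r=R.from_quat(s["ee_rot"]);o=r.inv().apply(np.array(k[3])-s["tcp_pos"]);v=r.inv().apply(k[4])
print(o+v*(-14-o[2])/v[2], o+v*(0-o[0])/v[0])
```

```text
[708.7 -48.3 296.2] [-0.  -0.2  0.2]
guard_knob [277.  255.7] 0.92
[ -6.4   0.2 -14. ] [  0.    0.1 -24.9]
```

apply_moves(
  plan=[
    [[-0.35,0,-0.3,0,0,0,1],[-0.35,0,-0.3,0,0,0,0],[-0.35,0,-0.3,0,0,0,0],[-0.35,0,-0.3,0,0,0,0],[-0.35,0,-0.3,0,0,0,0],[-0.35,0,-0.3,0,0,0,0],[-0.35,0,-0.3,0,0,0,0],[-0.35,0,-0.3,0,0,0,0]],
  ],
  squeeze=30,
)

```text
clock: 17.97
tcp_pos: [709.5, -48.2, 304.0]
ee_rot: [0.016, 0.939, -0.007, 0.342]
contact_force: [-3.8, 3.2, 4.4]
finger_gap: 22.8
gripper_force: 29.1
```

Run:
```python
from gd import *
s=status.get_state();r=R.from_quat(s["ee_rot"]);print(s['tcp_pos'],s['contact_force'],s['finger_gap'],s['gripper_force'])
P0=s['tcp_pos']
print(r.as_matrix())
for a in (1.85,1.8,1.75,1.7,1.6,1.5,1.4,1.3,1.2,1.1,1.0,.9,.8,.7,.6,.5,.4,.3,.2,.1,0):
    print(a,(r.inv().apply(off(a)-off(1.85))/10).round(2))
```

```text
[709.5 -48.2 304. ] [-3.8  3.2  4.4] 22.847522350972184 29.055654108524323
[[-0.8  0.   0.6]
 [ 0.   1.  -0. ]
 [-0.6 -0.  -0.8]]
1.85 [0. 0. 0.]
1.8 [ 0.7 -0.  -0.6]
1.75 [ 1.4 -0.  -1.2]
1.7 [ 2.1 -0.  -1.7]
1.6 [ 3.6 -0.  -2.7]
1.5 [ 5.3 -0.  -3.5]
1.4 [ 7.  -0.  -4.1]
1.3 [ 8.7 -0.  -4.6]
1.2 [10.5 -0.  -4.8]
1.1 [12.3  0.  -4.9]
1.0 [14.2  0.  -4.9]
0.9 [15.9  0.  -4.6]
0.8 [17.7  0.  -4.2]
0.7 [19.4  0.  -3.5]
0.6 [21.1  0.  -2.8]
0.5 [22.6  0.  -1.8]
0.4 [24.1  0.  -0.7]
0.3 [25.4  0.   0.5]
0.2 [26.6  0.   1.9]
0.1 [27.7  0.   3.3]
0 [28.6  0.   4.9]
```

Run:
```python
from gd import *
s=status.get_state()
rec(["guard_knob"],"k3")
D=json.load(open("rays.json"));r=R.from_quat(s["ee_rot"])
for k in [d for d in D if d[0]=="k3"]:
    o=r.inv().apply(np.array(k[3])-s["tcp_pos"]);v=r.inv().apply(k[4])
    print(o+v*(-14-o[2])/v[2], o+v*(0-o[0])/v[0])
g=finder.trace("wrist","guard_knob")
for t in g[:2]: print(t["score"],t["rect"],t["region"].sum())
rs=[(np.array(d[3]),np.array(d[4])) for d in D if d[1]=="guard_knob" and d[0] in("k1","k2","k3")]
p,e=isect(rs);print(p,e,r.inv().apply(p-s["tcp_pos"]))
```

```text
guard_knob [263.9 253.9] 0.56
[  4.2  -0.4 -14. ] [ 0.  -0.4 -6.1]
0.88 [130.2, 1.3, 380.1, 293.5] 39762
[691.5 -47.8 315.1] [0.2, 0.7, 0.8] [  6.6  -0.2 -20.1]
```

The ball sits about 4 mm off-centre and too close to the fingertips. I'll regrip it.

apply_moves(
  plan=[
    [[0,0,0,0,0,0,0.6],[0,0,0,0,0,0,0.6],[0,0,0,0,0,0,0.6],[0.35,0,0.5,0,0,0,0.6],[0.35,0,0.5,0,0,0,0.6],[0.35,0,0.5,0,0,0,0.6],[0.35,0,0.5,0,0,0,0],[0.35,0,0.5,0,0,0,0],[0.35,0,0.5,0,0,0,0],[0.35,0,0.5,0,0,0,0]],
  ],
  squeeze=30,
)

```text
clock: 18.95
tcp_pos: [710.1, -48.3, 297.7]
ee_rot: [0.016, 0.939, -0.007, 0.342]
contact_force: [-1.2, 2.4, 1.4]
finger_gap: 22.8
gripper_force: 29.2
```

apply_moves(
  plan=[
    [[0,0,0,0,0,0,0],[0,0,0,0,0,0,0],[0,0,0,0,0,0,0],[0,0,0,0,0,0,0]],
  ],
)

```text
clock: 19.28
tcp_pos: [710.2, -48.3, 297.7]
ee_rot: [0.016, 0.939, -0.007, 0.342]
contact_force: [-2.1, 4.4, 2.6]
finger_gap: 23.0
gripper_force: 29.3
```

Run:
```python
from gd import *
s=status.get_state()
rec(["guard_knob"],"k4");print(s["tcp_pos"])
D=json.load(open("rays.json"));r=R.from_quat(s["ee_rot"])
for k in [d for d in D if d[0]=="k4"]:
    o=r.inv().apply(np.array(k[3])-s["tcp_pos"]);v=r.inv().apply(k[4])
    print(o+v*(-16-o[2])/v[2], o+v*(0-o[0])/v[0])
```

```text
guard_knob [275.5 249.5] 0.76
[710.2 -48.3 297.7]
[ -0.4  -2.3 -16. ] [  0.   -2.3 -16.6]
```

```bash
cat > arc.py <<'E'
from gd import *
def arc(a0,a1,n):
    r=R.from_quat(status.get_state()["ee_rot"])
    for a in np.linspace(a0,a1,n+1)[1:]: print(round(a,3),(r.inv().apply(off(a)-off(a0))/10).round(2).tolist())
E
python3 -c "
from arc import *
np.set_printoptions(precision=2,suppress=True)
arc(1.85,1.3,10)"
```

```text
1.795 [0.74, -0.0, -0.66]
1.74 [1.53, -0.0, -1.29]
1.685 [2.34, -0.0, -1.86]
1.63 [3.18, -0.0, -2.4]
1.575 [4.05, -0.0, -2.88]
1.52 [4.95, -0.0, -3.32]
1.465 [5.87, -0.0, -3.71]
1.41 [6.81, -0.0, -4.04]
1.355 [7.77, -0.0, -4.32]
1.3 [8.74, -0.0, -4.56]
```

apply_moves(
  plan=[
    [[0.74,0.1,-0.66,0,0,0,0],[1.53,0.1,-1.29,0,0,0,0],[2.34,0.1,-1.86,0,0,0,0],[3.18,0.1,-2.4,0,0,0,0],[4.05,0.1,-2.88,0,0,0,0],[4.95,0.1,-3.32,0,0,0,0],[5.87,0.1,-3.71,0,0,0,0],[6.81,0.1,-4.04,0,0,0,0],[7.77,0.1,-4.32,0,0,0,0],[8.74,0.1,-4.56,0,0,0,0]],
  ],
)

```text
clock: 20.22
tcp_pos: [613.1, -43.5, 276.1]
ee_rot: [0.016, 0.939, -0.007, 0.342]
contact_force: [0.6, 8.0, 0.3]
finger_gap: 23.2
gripper_force: 29.7
```

```bash
python3 -c "
from arc import *
s=status.get_state();print(s['contact_force'],s['ft_torque'],s['finger_gap'],s['tcp_pos'])
arc(1.3,.75,10)"
```

```text
[0.6 8.  0.3] [1.1 0.3 0.7] 23.19738987536953 [613.1 -43.5 276.1]
1.245 [0.98, 0.0, -0.18]
1.19 [1.97, 0.0, -0.3]
1.135 [2.97, 0.0, -0.37]
1.08 [3.97, 0.0, -0.38]
1.025 [4.96, 0.0, -0.34]
0.97 [5.96, 0.01, -0.24]
0.915 [6.94, 0.01, -0.09]
0.86 [7.92, 0.01, 0.11]
0.805 [8.88, 0.01, 0.37]
0.75 [9.83, 0.01, 0.68]
```

apply_moves(
  plan=[
    [[0.98,0.1,-0.18,0,0,0,0],[1.97,0.15,-0.3,0,0,0,0],[2.97,0.2,-0.37,0,0,0,0],[3.97,0.22,-0.38,0,0,0,0],[4.96,0.25,-0.34,0,0,0,0],[5.96,0.27,-0.24,0,0,0,0],[6.94,0.29,-0.09,0,0,0,0],[7.92,0.31,0.11,0,0,0,0],[8.88,0.33,0.37,0,0,0,0],[9.83,0.35,0.68,0,0,0,0]],
  ],
)

```text
clock: 21.05
tcp_pos: [542.0, -39.7, 206.6]
ee_rot: [0.018, 0.94, -0.009, 0.341]
contact_force: [1.2, -8.9, -1.7]
finger_gap: 22.9
gripper_force: 30.2
```

```bash
python3 -c "
from arc import *
s=status.get_state();print(s['contact_force'],s['ft_torque'],s['finger_gap'],s['tcp_pos'])
arc(.75,.25,10)"
```

```text
[ 1.2 -8.9 -1.7] [-1.2  0.4 -1. ] 22.93707531370705 [542.  -39.7 206.6]
0.7 [0.85, 0.0, 0.33]
0.65 [1.67, 0.0, 0.7]
0.6 [2.48, 0.01, 1.11]
0.55 [3.27, 0.01, 1.56]
0.5 [4.03, 0.01, 2.05]
0.45 [4.77, 0.01, 2.58]
0.4 [5.48, 0.02, 3.14]
0.35 [6.16, 0.02, 3.74]
0.3 [6.81, 0.03, 4.37]
0.25 [7.43, 0.03, 5.04]
```

apply_moves(
  plan=[
    [[0.85,-0.1,0.33,0,0,0,0],[1.67,-0.15,0.7,0,0,0,0],[2.48,-0.15,1.11,0,0,0,0],[3.27,-0.15,1.56,0,0,0,0],[4.03,-0.14,2.05,0,0,0,0],[4.77,-0.14,2.58,0,0,0,0],[5.48,-0.13,3.14,0,0,0,0],[6.16,-0.13,3.74,0,0,0,0],[6.81,-0.12,4.37,0,0,0,0],[7.43,-0.12,5.04,0,0,0,0]],
  ],
)

```text
clock: 21.88
tcp_pos: [517.5, -38.6, 120.1]
ee_rot: [0.016, 0.94, -0.007, 0.341]
contact_force: [0.3, 0.4, -1.1]
finger_gap: 23.1
gripper_force: 30.1
```

apply_moves(
  plan=[
    [[0,0,0,0,0,0,0],[0,0,0,0,0,0,0]],
  ],
)

```text
clock: 22.05
tcp_pos: [517.3, -38.6, 119.9]
ee_rot: [0.017, 0.94, -0.007, 0.34]
contact_force: [-4.2, 1.0, -1.0]
finger_gap: 22.7
gripper_force: 30.6
```

```bash
python3 -c "
from arc import *
for i in range(3):
  s=status.get_state();print(s['contact_force'],s['ft_torque'],s['finger_gap'],s['tcp_pos'])
r=R.from_quat(s['ee_rot']);l=s['tcp_pos']-16*r.as_matrix()[:,2]-np.array([689.6,-48,128.8]);x=l@X
print('angle est',np.arctan2(l[2],-x)+np.arctan2(40,177))
arc(.25,.18,7);arc(.18,0,18)"
```

```text
[-4.2  1.  -1. ] [0.2 1.2 0. ] 22.69898207805319 [517.3 -38.6 119.9]
[-4.2  1.  -1. ] [0.2 1.2 0. ] 22.69898207805319 [517.3 -38.6 119.9]
[-4.2  1.  -1. ] [0.2 1.2 0. ] 22.69898207805319 [517.3 -38.6 119.9]
angle est 0.24089396581504358
0.24 [0.12, 0.0, 0.14]
0.23 [0.24, 0.0, 0.27]
0.22 [0.35, 0.0, 0.41]
0.21 [0.47, 0.0, 0.55]
0.2 [0.58, 0.0, 0.7]
0.19 [0.7, 0.0, 0.84]
0.18 [0.81, 0.0, 0.98]
0.17 [0.11, 0.0, 0.14]
0.16 [0.22, 0.0, 0.29]
0.15 [0.32, 0.0, 0.44]
0.14 [0.43, 0.0, 0.59]
0.13 [0.53, 0.0, 0.73]
0.12 [0.63, 0.0, 0.88]
0.11 [0.74, 0.0, 1.04]
0.1 [0.83, 0.0, 1.19]
0.09 [0.93, 0.0, 1.34]
0.08 [1.03, 0.0, 1.49]
0.07 [1.12, 0.0, 1.65]
0.06 [1.22, 0.0, 1.81]
0.05 [1.31, 0.0, 1.96]
0.04 [1.4, 0.01, 2.12]
0.03 [1.49, 0.01, 2.28]
0.02 [1.57, 0.01, 2.44]
0.01 [1.66, 0.01, 2.6]
0.0 [1.74, 0.01, 2.76]
```

apply_moves(
  plan=[
    [[0.12,0,0.14,0,0,0,0],[0.24,0,0.27,0,0,0,0],[0.35,0,0.41,0,0,0,0],[0.47,0,0.55,0,0,0,0],[0.58,0,0.7,0,0,0,0],[0.7,0,0.84,0,0,0,0],[0.7,0,0.84,0,0,0,0],[0.7,0,0.84,0,0,0,0]],
  ],
)

```text
clock: 22.72
tcp_pos: [517.4, -38.6, 109.7]
ee_rot: [0.016, 0.94, -0.007, 0.341]
contact_force: [-6.4, 1.9, -1.6]
finger_gap: 22.7
gripper_force: 30.7
```

apply_moves(
  plan=[
    [[0.06,0,0.07,0,0,0,0],[0.11,0,0.14,0,0,0,0],[0.17,0,0.21,0,0,0,0],[0.17,0,0.21,0,0,0,0]],
  ],
)

```text
clock: 23.05
tcp_pos: [517.7, -38.6, 107.2]
ee_rot: [0.016, 0.94, -0.007, 0.341]
contact_force: [-5.5, 1.2, -1.0]
finger_gap: 22.7
gripper_force: 30.7
```

apply_moves(
  plan=[
    [[0.06,0,0.07,0,0,0,0],[0.11,0,0.14,0,0,0,0],[0.16,0,0.21,0,0,0,0],[0.16,0,0.21,0,0,0,0]],
  ],
)

```text
clock: 23.38
tcp_pos: [518.0, -38.6, 104.7]
ee_rot: [0.016, 0.94, -0.007, 0.341]
contact_force: [-4.7, 2.2, -1.6]
finger_gap: 22.6
gripper_force: 30.7
```

apply_moves(
  plan=[
    [[0.11,0,0.02,0,0,0,0],[0.16,0,0.1,0,0,0,0],[0.16,0,0.1,0,0,0,0],[0.16,0,0.1,0,0,0,0]],
  ],
)

```text
clock: 23.72
tcp_pos: [518.1, -38.7, 103.3]
ee_rot: [0.016, 0.94, -0.007, 0.342]
contact_force: [-4.6, 2.7, -1.4]
finger_gap: 23.1
gripper_force: 30.7
```

apply_moves(
  plan=[
    [[0.05,0,0.07,0,0,0,0],[0.1,0,0.14,0,0,0,0],[0.1,0,0.14,0,0,0,0],[0.1,0,0.14,0,0,0,0]],
  ],
)

```text
clock: 24.05
tcp_pos: [518.4, -38.7, 101.6]
ee_rot: [0.016, 0.94, -0.007, 0.342]
contact_force: [-3.4, 3.1, -1.3]
finger_gap: 23.3
gripper_force: 30.7
```

apply_moves(
  plan=[
    [[0.05,0,0.07,0,0,0,0],[0.1,0,0.14,0,0,0,0],[0.1,0,0.14,0,0,0,0],[0.1,0,0.14,0,0,0,0]],
  ],
)

```text
clock: 24.38
tcp_pos: [518.6, -38.7, 99.9]
ee_rot: [0.016, 0.94, -0.007, 0.342]
contact_force: [-2.3, 3.1, -2.0]
finger_gap: 22.9
gripper_force: 30.7
```

apply_moves(
  plan=[
    [[0.05,0,0.07,0,0,0,0],[0.1,0,0.14,0,0,0,0],[0.1,0,0.14,0,0,0,0],[0.1,0,0.14,0,0,0,0]],
  ],
)

```text
clock: 24.72
tcp_pos: [518.7, -38.7, 98.2]
ee_rot: [0.016, 0.94, -0.007, 0.342]
contact_force: [-4.1, 4.6, -1.2]
finger_gap: 23.1
gripper_force: 30.7
```

apply_moves(
  plan=[
    [[0.05,0.05,0.07,0,0,0,0],[0.1,0.05,0.15,0,0,0,0],[0.1,0.05,0.15,0,0,0,0],[0.1,0.05,0.15,0,0,0,0]],
  ],
)

```text
clock: 25.05
tcp_pos: [519.1, -38.6, 96.5]
ee_rot: [0.017, 0.939, -0.008, 0.342]
contact_force: [-3.0, -0.4, -1.4]
finger_gap: 22.8
gripper_force: 30.6
```

apply_moves(
  plan=[
    [[0.05,0,0.07,0,0,0,0],[0.1,0,0.15,0,0,0,0],[0.1,0,0.15,0,0,0,0],[0.1,0,0.15,0,0,0,0]],
  ],
)

```text
clock: 25.38
tcp_pos: [519.3, -38.6, 94.7]
ee_rot: [0.017, 0.939, -0.008, 0.342]
contact_force: [-2.7, -0.2, -0.6]
finger_gap: 23.1
gripper_force: 30.6
```

apply_moves(
  plan=[
    [[0.05,0,0.07,0,0,0,0],[0.1,0,0.15,0,0,0,0],[0.1,0,0.15,0,0,0,0],[0.1,0,0.15,0,0,0,0]],
  ],
)

```text
clock: 25.72
tcp_pos: [519.6, -38.6, 93.0]
ee_rot: [0.017, 0.939, -0.007, 0.342]
contact_force: [-1.6, -1.5, -1.1]
finger_gap: 23.2
gripper_force: 30.6
```

apply_moves(
  plan=[
    [[0.05,0,0.07,0,0,0,0],[0.1,0,0.15,0,0,0,0],[0.1,0,0.15,0,0,0,0],[0.1,0,0.15,0,0,0,0]],
  ],
)

```text
clock: 26.05
tcp_pos: [519.8, -38.6, 91.2]
ee_rot: [0.017, 0.939, -0.007, 0.342]
contact_force: [-0.5, -2.9, -1.6]
finger_gap: 23.1
gripper_force: 30.6
```

apply_moves(
  plan=[
    [[0.05,-0.03,0.08,0,0,0,0],[0.09,-0.03,0.15,0,0,0,0],[0.09,-0.03,0.15,0,0,0,0],[0.09,-0.03,0.15,0,0,0,0]],
  ],
)

```text
clock: 26.38
tcp_pos: [520.1, -38.7, 89.5]
ee_rot: [0.016, 0.939, -0.007, 0.342]
contact_force: [-0.3, -0.7, -0.7]
finger_gap: 22.7
gripper_force: 30.5
```

apply_moves(
  plan=[
    [[0.05,0,0.08,0,0,0,0],[0.09,0,0.15,0,0,0,0],[0.09,0,0.15,0,0,0,0],[0.09,0,0.15,0,0,0,0]],
  ],
)

```text
clock: 26.72
tcp_pos: [520.3, -38.7, 87.7]
ee_rot: [0.016, 0.939, -0.007, 0.342]
contact_force: [1.5, -0.9, -1.4]
finger_gap: 23.3
gripper_force: 30.5
```

apply_moves(
  plan=[
    [[0.05,0,0.08,0,0,0,0],[0.09,0,0.15,0,0,0,0],[0.09,0,0.15,0,0,0,0],[0.09,0,0.15,0,0,0,0]],
  ],
)

```text
clock: 27.05
tcp_pos: [520.5, -38.7, 85.9]
ee_rot: [0.016, 0.939, -0.007, 0.342]
contact_force: [2.0, 0.6, -0.8]
finger_gap: 23.2
gripper_force: 30.5
```

apply_moves(
  plan=[
    [[0.05,0,0.08,0,0,0,0],[0.09,0,0.15,0,0,0,0],[0.09,0,0.15,0,0,0,0],[0.09,0,0.15,0,0,0,0]],
  ],
)

```text
clock: 27.38
tcp_pos: [520.8, -38.8, 84.3]
ee_rot: [0.016, 0.939, -0.007, 0.342]
contact_force: [2.0, 1.5, 1.5]
finger_gap: 22.7
gripper_force: 30.6
```

apply_moves(
  plan=[
    [[0.02,0,0.04,0,0,0,0],[0.04,0,0.07,0,0,0,0],[0.04,0,0.07,0,0,0,0],[0.04,0,0.07,0,0,0,0]],
  ],
)

```text
clock: 27.72
tcp_pos: [521.0, -38.7, 83.8]
ee_rot: [0.016, 0.939, -0.007, 0.342]
contact_force: [-2.5, 1.7, 7.6]
finger_gap: 23.0
gripper_force: 31.0
```

The stop is felt: the force rose to +7.6 N. I'll ease back to light contact, open and retreat.

apply_moves(
  plan=[
    [[-0.04,0,-0.07,0,0,0,0],[-0.04,0,-0.07,0,0,0,0],[-0.04,0,-0.07,0,0,0,0]],
  ],
  squeeze=20,
)

```text
clock: 27.97
tcp_pos: [520.8, -38.8, 84.3]
ee_rot: [0.016, 0.939, -0.007, 0.342]
contact_force: [1.4, 0.9, 0.9]
finger_gap: 23.0
gripper_force: 30.5
```

apply_moves(
  plan=[
    [[0,0,0,0,0,0,0.35],[0,0,0,0,0,0,0.5],[0,0,0,0,0,0,0.7],[0,0,0,0,0,0,0.7],[0,0,0,0,0,0,0.7],[0,0,0,0,0,0,0.7]],
  ],
)

```text
clock: 28.47
tcp_pos: [520.5, -38.9, 84.1]
ee_rot: [0.017, 0.94, -0.007, 0.342]
contact_force: [0.1, -0.6, -0.5]
finger_gap: 59.8
gripper_force: 0.0
```

apply_moves(
  plan=[
    [[0,0,-1,0,0,0,0.7],[0,0,-3,0,0,0,0.7],[0,0,-6,0,0,0,0.7],[0,0,-10,0,0,0,0.7],[0,0,-14,0,0,0,0.7],[0,0,-17,0,0,0,0.7],[0,0,-17,0,0,0,0.7],[0,0,-17,0,0,0,0.7]],
  ],
)

```text
clock: 29.13
tcp_pos: [411.9, -34.7, 216.7]
ee_rot: [0.017, 0.939, -0.008, 0.345]
contact_force: [0.3, 0.1, -1.3]
finger_gap: 60.0
gripper_force: 0.0
```

Run:
```python
from gd import *
s=status.get_state();print(s["clock"],s["tcp_pos"],s["contact_force"],s["finger_gap"])
rec(["guard_knob"],"f1")
D=json.load(open("rays.json"));d=[d for d in D if d[0]=="f1"]
for c in("scene","top"):
    grab_frame(c)
    for r in finder.landmark_of(c,"guard_knob")[:2]: print(c,r["score"],isect([(np.array(d[0][3]),np.array(d[0][4])),ray(c,r["point"])]))
    for t in ("drive_centre","wax_tin","gouge","key_head","key_tip"):
        for r in finder.landmark_of(c,t)[:3]: print(c,t,np.round(r["point"]),round(r["score"],2))
```

```text
29.1333 [411.9 -34.7 216.7] [ 0.3  0.1 -1.3] 60.0455284349118
guard_knob [177.6 250.7] 0.63
scene 0.83 (array([504.8, -40.4,  93.8]), [1.5, 1.5])
scene 0.35 (array([ 567.8, -151.2,  165.8]), [144.5, 144.5])
scene drive_centre [134. 274.] 0.62
scene wax_tin [232. 275.] 0.48
scene gouge [180. 294.] 0.69
scene key_head [117. 245.] 0.68
scene key_head [199. 172.] 0.61
scene key_head [211. 306.] 0.6
scene key_tip [132. 255.] 0.64
scene key_tip [199. 332.] 0.58
scene key_tip [208. 193.] 0.52
top 0.58 (array([506.9, -42.4,  93.1]), [0.6, 0.6])
top wax_tin [168. 208.] 0.55
top key_head [249. 336.] 0.57
top key_head [243. 357.] 0.56
top key_head [225. 231.] 0.52
top key_tip [244. 331.] 0.66
top key_tip [148. 292.] 0.54
top key_tip [256. 224.] 0.42
```

```bash
python3 -c "
from workcell import workorder
print(workorder.sign_off())"
```

```text
the job is handed in; nothing more can be done
None
```

The chuck key lies flat in the tray after I tipped it over from standing on its bar end; the guard was lowered onto its stop screw by feel (one 7.6 N press, then eased) and released, and I handed the job in at about 30 s with no verdict shown.

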